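# Lock a casting in the leaf jig

## Robot

A 6-joint arm with a two-finger parallel gripper is mounted at the origin on a cart in front of the work surface, level with it; the furniture and walls round the work are solid. World frame = base frame: x ahead of the robot, y to its left, z up, the work surface at z = 0. Lengths are in m, angles in rad, forces in N, time in s.
With the tool pointing down it reaches from about 0.35 to 0.975 m from the base axis. Payload 4.9 kg.
Tool frame: the origin (TCP) lies at the very end of the fingers, on their centre line; the grasp point (between the pads) lies 19 mm behind it; z points along the fingers, y is the line along which they close (so a half turn about z gives the same grasp; the last joint's range is limited). The gripper opens to 85 mm and grips with 20 to 120 N. Pads are 22 mm wide; open, the fingers measure 114 mm over their backs; the gripper's body (76 mm by 85 mm) begins 54 mm behind the grasp point. The pads swing forward as they close: fully open they stand 13 mm farther back than shut.
Start: joints at [1.155, 0.053, 1.613, -0, 1.476, -0.119], TCP at [0.183, 0.598, 0.231] pointing down, gripper open.
Joint ranges: [-3.01, 3.01], [-1.01, 2.22], [0.06, 2.58], [-1.02, 4.17], [0.09, 2.62], [-3.14, 3.14]. Speed limits (rad/s): [2.57, 2.57, 3.14, 3.14, 3.14, 3.14].

## Interface

Orientations are given as a rotation vector (axis times angle).
In Python, from station import ctrl gives the robot as it stands. The module is installed in compiled form; this text tells all that it offers.
- The arm moves only by the tool jog_arm, never from a script. Its argument "steps" is a list of rows, each an object with "delta_rot": the turn, a rotation vector about the tool's x, y, z in degrees, a list of three; "linear": the shift along the tool's x, y, z in m, a list of three; "grip": the finger opening in m, from 0 to 0.0854. In form: [{"delta_rot": [rx, ry, rz], "linear": [x, y, z], "grip": grip}, ...]. A call has 1 to 10 rows; each row shifts and turns the commanded pose from where the row before left it, along the tool's axes as they then stand; what a row does not reach is not made up. A row lasts 1/10 s, in which the tool goes at most 50 mm and 8.59 degrees, less where a joint would pass 70% of its speed; a pose out of reach is approached as far as the arm can. A call with a gripper value outside its range is refused whole. The fingers move at their own pace and stop on an object; "newtons" is the grip in N (left out, the last holds). Time passes only in rows, so rows that do not move let the fingers close. It gives the time, the measured TCP pose, the force, the opening and the grip force at its end, in the units of the state.
- ctrl.get_obs(): the state, without advancing time (a new reading comes with each control period).
- ctrl.get_image(name): name is "side" or "top"; returns (picture, depth): 480x640x3 uint8, red, green, blue; 480x640 float32, m along the optical axis (not along the pixel's ray), 0 where there is no reading.
- ctrl.camera_info(name): a dict with "camera_matrix" (3x3 intrinsics, pixels), "distortion" ([k1, k2, p1, p2, k3] as OpenCV has them; the pictures are not rectified), "R" (3x3) and "t" (3): a world point X has camera coordinates R X + t. Camera axes: x right, y down, z forward; pixel columns grow to the right and rows downward; lengths in m; the calibration is good to about 2 mm. A picture is of the moment at which its call begins. camera_info takes no time and is no camera call.
- ctrl.finish_job(): hands the job in; it is judged then, once.
The state is a dict: "t": time; "q": joint angles; "dq": joint speeds; "effort": joint torques, N m; "tool_pos": TCP position; "tool_rot": TCP orientation; "contact_force": force on the tool from outside, world axes, zero at the start; "wrist_torque": the same for the moment, N m; "opening": finger opening in m; "grip_force": force on a finger pad.
Only numpy, scipy, OpenCV 4.12 (cv2) and the standard library are available. Lean on these libraries where they do the work, as an engineer would, in place of code of your own. Each camera call takes 0.05 s, during which the arm holds its last target. There are 200 camera calls.

## Task

The casting in the drill jig was never clamped. Pinch the two opposed spring buttons of the catch to free the hinged leaf and swing it up as far as it goes, drive the loose wedge forward along its rail until it stops and the sliding jaw holds the casting against the fence, then swing the leaf down again and press it until the catch snaps in. Leave the sanding block, the tally counter and the tape roll where they are.

Things in the scene. Friction and masses are not known exactly. Their poses are not given: they have to be found in the camera images.
- jig: Fixed drill jig: steel plate 250 x 130 x 14 mm with fence, rail, jaw and hinged aluminium leaf. Origin in the plate's underside, 6 mm above the bench; x from the catch end (near the robot) to the hinge end, y left, z up. Jig coordinates (mm) are from here: plate x -140..110, y -65..65; two keepers at x -124..-112, y -10..-0.5 and 24.5..34, top z 34; fence inner face y 42, top z 32
- leaf_hinge (a point): Middle of the leaf's hinge axis, at jig (85, 0, 46); the axis runs along jig y. Fixed on the jig
- leaf (a joint): Angle of the leaf, rad: 0 shut and level (latched at the start), grows as the catch end swings up and over towards the hinge end, stop at 1.35. Stiff hinge: stays where left; 3 N at the catch end moves it. Shut, it is a plate with a window and two drill bushes, z 42..50, x -85..77, y -55..55, with a tongue at x -140..-85, y -3..27 that carries the catch
- latch_top (a point): Middle of the top face of the dark catch housing on the leaf's tongue (34 x 30 mm in x and y); moves with the leaf; at jig (-118, 12, 65) when shut. Press here to close: the two sloped hooks snap under the keepers in the last 12 mm, at about 6 to 12 N
- button_left_face (a point): Centre of the outer face of the left (+y) spring button, a steel cylinder of 16 mm diameter along jig y that stands out of the side of the catch housing. At jig (-118, 38, 57) when the leaf is shut and the button out; moves with the leaf and the button
- button_right_face (a point): The same for the right (-y) button, at jig (-118, -14, 57) when shut and out. Over both faces the buttons measure 52 mm when out, 34 mm when fully pinched
- button_left (a joint): Travel of the left button, m: 0 out, 0.009 fully in (towards the housing). Spring 2 N at rest, 5 N fully in. Its hook is free when it is in by more than 0.0045; both must be in at once while the leaf is lifted, and the buttons go up with the leaf
- button_right (a joint): The same for the right button
- jaw (a joint): Travel of the sliding jaw towards the fence (jig +y), m: 0 at the start, 0.006 to 0.0075 when it clamps the casting against the fence. The jaw lies between wedge and casting (z 14..32) and is moved only by the wedge
- wedge: Loose aluminium wedge 90 x 30 x 20 mm, 12 mm wide at its thin end, flat on the base plate (z 14..34) between rail (x -30..62, inner face y -40) and jaw. Origin under the middle of the thick end face; x points to the thin end. Push or tap that face along jig +x: it starts at x -86..-77, y -24, slides at a few N, jams at x -48..-38 (15 N is enough), stays there
- casting: Raw aluminium lever casting, 91 x 30 x 21 mm, loose in the nest between jaw and fence, at about jig (0, 25), its length along jig x. Origin in the middle of its underside. Not to be handled: the jaw pushes it to the fence
- sanding_block: Bystander: green sanding block 55 x 100 x 28 mm on the bench left of the jig, origin in the middle of its underside
- tape_roll: Bystander: masking tape roll, 86 mm diameter, 24 mm high, flat on the bench left of the jig, origin in the middle of its underside
- tally_counter: Bystander: hand tally counter, 42 mm diameter, 36 mm high, on the bench right of the jig, origin in the middle of its underside
Mind the look-alikes: they are no part of the job. Leave any blue or orange look-alike of the wedge alone.

How it is judged:
On the way, in this order (a step that is already met when the one before it is completed fails the run):
1. the catch is freed and the leaf lifted off its keepers (value of joint leaf above 0.2 rad), for 0.1 s.
2. the leaf is swung up as far as it goes (over 1.15 rad) (value of joint leaf above 1.15 rad), for 0.2 s.
3. with the leaf still up, the wedge is driven home and the jaw clamps the casting (value of joint leaf above 1 rad and x of wedge in the frame of jig above -0.05 m and value of joint jaw above 0.0058 m), for 0.2 s.
4. the leaf is shut and both hooks have snapped in (value of joint leaf below 0.025 rad and value of joint each of button_left, button_right below 0.002 m), for 0.2 s.
At the end, for the whole second after the job is handed in: The leaf is shut (under 0.025 rad) with both buttons sprung out (within 2 mm), the wedge lies on the base plate at its stop (thick end face beyond jig x -50), the jaw has moved at least 5.8 mm, the casting lies flat in the nest against the fence, and the wedge is at rest (all of step 4 and x of wedge in the frame of jig above -0.05 m and value of joint jaw above 0.0058 m and z of each of wedge, casting in the frame of jig below 0.018 m and y of casting in the frame of jig above 0.024 m and linear speed of wedge below 0.01 m/s); the robot touches nothing.
It fails at once if a bystander is moved by more than 2 cm (distance of any of sanding_block, tally_counter, tape_roll from where it was at the start of the episode above 0.02 m).
It also fails if it takes over 67 s, if anything falls off the work surface, if the arm or the gripper's body presses on something with over 40 N, if the wrist force passes 120 N, or if a joint passes its speed limit or range.

## Working session

There is one attempt and no reset: what is moved stays moved. The work goes in short steps, Python scripts to look and compute and a tool call to move; the robot and the scene stay as the last step left them, time stands still between calls to the robot, and variables do not carry over. Pictures are saved under pics/ and viewed, at most 11 in all, crops included, and the job is handed in when it is done.

Besides the shell and the picture viewer there is one more tool, called after "Request:" as a command line: name --argument value ..., lists and objects as JSON in quotes. jog_arm: Moves the arm, as the interface text tells. Its arguments: {"type":"object","properties":{"steps":{"type":"array"},"newtons":{"type":"number"}},"required":["steps"]}

```bash
mkdir -p pics
cat > h.py <<'E'
import numpy as np, cv2
from station import ctrl
def snap(n,f):
    p,d=ctrl.get_image(n); cv2.imwrite('pics/'+f,p[:,:,::-1]); np.save('pics/'+n+'_d.npy',d); np.save('pics/'+n+'_p.npy',p); return p,d
def ray(n,uv):
    c=ctrl.camera_info(n); R=np.array(c['R']);t=np.array(c['t'])
    u=cv2.undistortPoints(np.array(uv,float).reshape(-1,1,2),np.array(c['camera_matrix']),np.array(c['distortion'])).reshape(-1,2)
    d=np.c_[u,np.ones(len(u))]@R; return -R.T@t,d
def onz(n,uv,z):
    o,d=ray(n,uv); return o+d*((z-o[2])/d[:,2])[:,None]
def bydepth(n,uv):
    D=np.load('pics/'+n+'_d.npy'); o,d=ray(n,uv); return np.array([o+d[i]*D[int(round(v)),int(round(u))] for i,(u,v) in enumerate(uv)])
def proj(n,X):
    c=ctrl.camera_info(n); return cv2.projectPoints(np.array(X,float).reshape(-1,1,3),cv2.Rodrigues(np.array(c['R']))[0],np.array(c['t']),np.array(c['camera_matrix']),np.array(c['distortion']))[0].reshape(-1,2)
E
python3 - <<'E'
from h import *
o=ctrl.get_obs();print(o)
for n in('side','top'):
    snap(n,n+'0.png');c=ctrl.camera_info(n);print(n,-np.array(c['R']).T@c['t'],np.array(c['R'])[2])
E
```

```text
{'t': 0.0, 'q': array([ 1.15501589e+00,  5.33408752e-02,  1.61426937e+00, -1.75428603e-05,
        1.47599394e+00, -1.19025282e-01]), 'dq': array([-0.00078644, -0.00040357, -0.00010622, -0.00052488,  0.00030017,
        0.00074751]), 'effort': array([-2.43578106e-04, -3.93684947e+01, -3.70177639e+01, -1.01689232e-04,
        6.94522445e-03,  1.15445249e-05]), 'tool_pos': array([0.1825325 , 0.59711243, 0.23008764]), 'tool_rot': array([-4.64354464e-01, -3.10656347e+00,  3.05414770e-03]), 'contact_force': array([-0.31222932,  0.18729041,  0.50072197]), 'wrist_torque': array([-0.0226629 ,  0.01775234,  0.02004709]), 'grip_force': 0.0, 'opening': 0.08516959260016563}
side [-0.10551978 -0.91286265  0.75263488] [ 0.42923545  0.7791656  -0.45679087]
top [0.45913631 0.27152625 0.93264104] [ 0.11352826  0.02162457 -0.99329941]
```

View pics/top0.png

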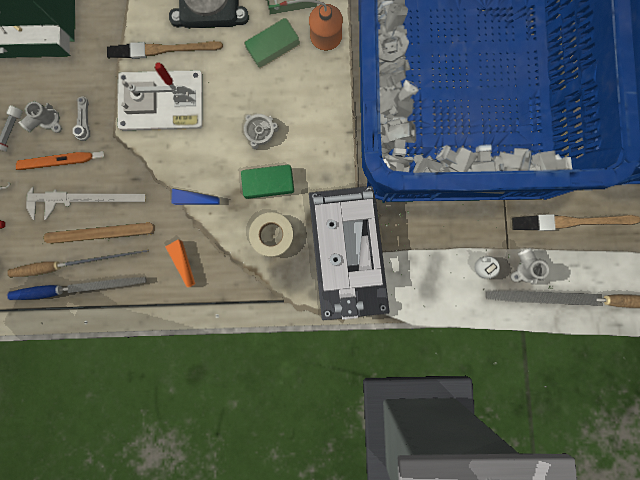

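View pics/side0.png

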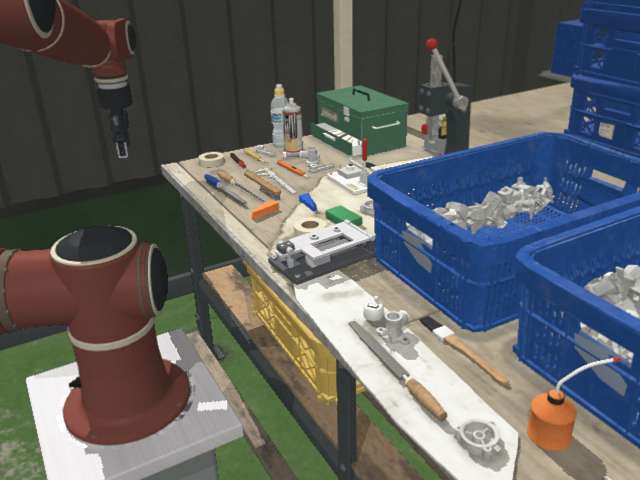

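Top view: the jig is at (350,253), catch at (347,300), green sanding block (267,180), tape (271,234), tally counter (490,267). Wedge look-alikes: blue (197,197) and orange (179,262), both on the bench. The true wedge is the bare aluminium one inside the jig, near (355,245). Checking that with a close crop.

Run:
```python
from h import *
p=np.load('pics/top_p.npy');c=p[180:330,300:400]
cv2.imwrite('pics/crop1.png',cv2.resize(c[:,:,::-1],None,fx=4,fy=4,interpolation=cv2.INTER_CUBIC))
# dark plate/white leaf depth outlines
uv=[(u,v) for v in range(190,325,6) for u in range(305,396,10)]
X=bydepth('top',uv)
for i in range(0,len(uv),10): print(uv[i][1],np.round(X[i:i+10,2]*1000).astype(int))
```

```text
190 [  5   1   3  19  19  21  52  69 187 207]
196 [ 1 56 18 54 54 57 56 18 57 39]
202 [ 2 57 53 20 58 56 56 17  0 -4]
208 [ 4 55 54 57 56 57 53 18 -2 -1]
214 [ 2 19 55 57 52 55 58 18 -1  1]
220 [ 4 19 55 56 55 40 20 20  1  0]
226 [ 2 21 55 60 39 38 19 56 -2 -2]
232 [ 2 18 54 56 35 37 20 55 -2 -1]
238 [ 4 20 55 57 37 36 41 54  1  0]
244 [-2 22 56 56 39 36 39 56  0 -1]
250 [ 2 21 56 55 54 37 40 53 -3  2]
256 [ 7 18 56 59 57 38 39 57  5  3]
262 [ 5  4 53 60 57 39 38 52  3  4]
268 [ 2  0 57 53 57 19 40 56  4  2]
274 [ 6  1 55 54 54 56 54 60  6  3]
280 [ 3  5 54 58 56 52 57 57 18  5]
286 [ 2  7 56 57 52 55 20 22 19  2]
292 [ 2  3 21 19 54 57 21 20 15  4]
298 [ 2  3 21 20 70 71 17 20 22  6]
304 [ 1  6 18 67 70 71 20 20 20  6]
310 [ 0  2 20 68 69 71 22 20 19  7]
316 [-2 -2 19 19 67 57  1 -1  2  1]
322 [-1  0  1  0 -1  0  2  1 -1 -3]
```

View pics/crop1.png

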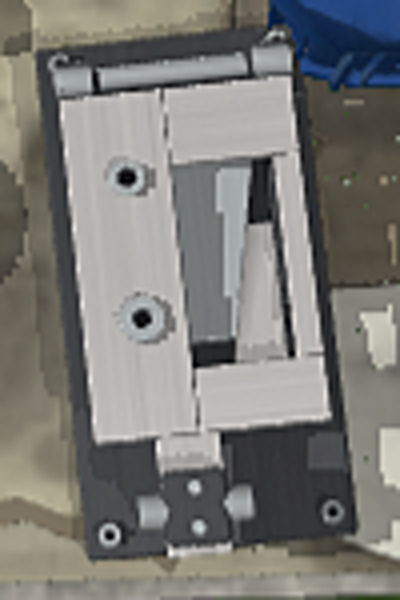

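The crop shows the bare aluminium wedge in the jig's window, thick end at crop (262,358), i.e. full (365,269). The catch housing is at crop (195,508) with its buttons at (150,512) and (240,502). Next I compute the jig pose.

```bash
cat > pose.py <<'E'
from h import *
def fit(J,W):
    J=np.array(J,float);W=np.array(W);a=J-J.mean(0);b=W-W.mean(0)
    th=np.arctan2((a[:,0]*b[:,1]-a[:,1]*b[:,0]).sum(),(a*b).sum()); R=np.array([[np.cos(th),-np.sin(th)],[np.sin(th),np.cos(th)]])
    t=W.mean(0)-R@J.mean(0); return th,R,t,np.hypot(*(J@R.T+t-W).T)*1000
E
python3 - <<'E'
from pose import *
f=lambda L,z:onz('top',[(300+x/4-.375,180+y/4-.375) for x,y in L],z)[:,:2]
W=np.r_[f([(92,558),(355,528),(38,52)],.020),f([(97,441),(331,416)],.056),f([(196,508)],.071),f([(138,512),(254,501)],.063)]
J=np.array([(-140,65),(-140,-65),(110,65),(-85,55),(-85,-55),(-118,12),(-118,38),(-118,-14)])/1000
th,R,t,e=fit(J,W);print(th,np.degrees(th),t,e)
for n,p in dict(latch=(-.118,.012),hinge=(.085,0),wedge=(-.082,-.024),end=(-.14,.012)).items():print(n,R@p+t)
w=f([(238,358),(286,358)],.04);print('wedge face jig',(w-t)@R)
# side-view check
for n,p in dict(lt=(-.118,.012,.071),br=(-.118,-.014,.063),c=(-.14,-.065,.02)).items():print(n,proj('side',[[*(R@p[:2]+t),p[2]]]))
E
```

```text
0.07348226989033563 4.2102239337574785 [0.5528564  0.24143174] [2.49672157 3.40156416 3.05213824 1.13148424 1.29052577 1.10920407
 0.73458269 0.77596766]
latch [0.43429384 0.24473625]
hinge [0.63762702 0.24767211]
wedge [0.47283967 0.21147638]
end [0.41235321 0.24312109]
wedge face jig [[-0.05274884 -0.01557417]
 [-0.05508891 -0.03790913]]
lt [[284.92937939 244.12064057]]
br [[290.9525199 251.5220384]]
c [[295.3590931  280.01949987]]
```

Request:
jog_arm --steps '[{"delta_rot":[0,0,-7],"linear":[0,0,0],"grip":0.085},{"delta_rot":[0,0,-7],"linear":[0,0,0],"grip":0.085},{"delta_rot":[0,0,-7],"linear":[0,0,0],"grip":0.085},{"delta_rot":[0,0,0],"linear":[-0.02,-0.035,0],"grip":0.085},{"delta_rot":[0,0,0],"linear":[-0.02,-0.035,0],"grip":0.085},{"delta_rot":[0,0,0],"linear":[-0.02,-0.035,0],"grip":0.085},{"delta_rot":[0,0,0],"linear":[-0.02,-0.035,0],"grip":0.085},{"delta_rot":[0,0,0],"linear":[-0.02,-0.035,0],"grip":0.085},{"delta_rot":[0,0,0],"linear":[-0.02,-0.035,0],"grip":0.085},{"delta_rot":[0,0,0],"linear":[-0.02,-0.035,0],"grip":0.085}]'

```text
t: 1.1
tool_pos: [0.3399, 0.3614, 0.2308]
tool_rot: [0.11, -3.139, 0.001]
contact_force: [0.8, 0.3, -0.0]
opening: 0.0847
grip_force: 0.0
```

Request:
jog_arm --steps '[{"delta_rot":[0,0,0],"linear":[-0.02,-0.035,0.02],"grip":0.085},{"delta_rot":[0,0,0],"linear":[-0.02,-0.035,0.02],"grip":0.085},{"delta_rot":[0,0,0],"linear":[-0.02,-0.035,0.02],"grip":0.085},{"delta_rot":[0,0,0],"linear":[0,0,0.02],"grip":0.085},{"delta_rot":[0,0,0],"linear":[0,0,0.02],"grip":0.085},{"delta_rot":[0,0,0],"linear":[0,0,0],"grip":0.085},{"delta_rot":[0,0,0],"linear":[0,0,0],"grip":0.085}]'

```text
t: 1.8
tool_pos: [0.4063, 0.2623, 0.1311]
tool_rot: [0.11, -3.139, 0.001]
contact_force: [0.0, 0.6, -0.0]
opening: 0.085
grip_force: 0.0
```

```bash
cat >> pose.py <<'E'
from scipy.spatial.transform import Rotation as Ro
TH=0.0735;RJ=np.array([[np.cos(TH),-np.sin(TH),0],[np.sin(TH),np.cos(TH),0],[0,0,1]]);TJ=np.array([.55286,.24143,.006])
def where():
    o=ctrl.get_obs();M=Ro.from_rotvec(o['tool_rot']).as_matrix()
    print('t',o['t'],'tcp jig mm',np.round((o['tool_pos']-TJ)@RJ*1000,1),'F',np.round(o['contact_force'],1),'open',round(o['opening'],4),'grip',round(o['grip_force'],1));print('tool axes in jig\n',np.round(RJ.T@M,3));return o,M
def togo(p):
    o,M=where();print('tool shift mm',np.round(M.T@(RJ@(np.array(p)/1000)+TJ-o['tool_pos'])*1000,1))
E
python3 - <<'E'
from pose import *
togo((-118,12,39))
p,d=snap('side','side1.png');cv2.imwrite('pics/crop2.png',cv2.resize(p[130:310,190:410,::-1],None,fx=3.3,fy=3.3,interpolation=cv2.INTER_CUBIC))
E
```

```text
t 1.8 tcp jig mm [-144.6   31.6  125.1] F [ 0.   0.6 -0. ] open 0.085 grip 0.0
tool axes in jig
 [[-1.     0.004 -0.001]
 [ 0.004  1.    -0.   ]
 [ 0.001 -0.    -1.   ]]
tool shift mm [-26.8 -19.5  86.1]
```

View pics/crop2.png

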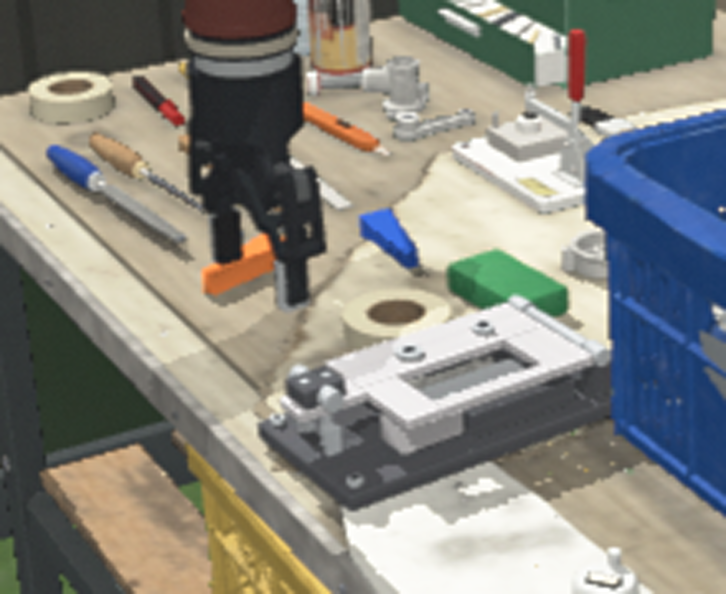

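Side crop: the gripper is up and left of the catch. The housing top is at crop (314,381), against a prediction of (313,376), and the right button at (330,398), so the jig pose is good. Moving over the catch and descending.

Request:
jog_arm --steps '[{"delta_rot":[0,0,0],"linear":[-0.0135,-0.01,0],"grip":0.085},{"delta_rot":[0,0,0],"linear":[-0.0135,-0.0095,0],"grip":0.085},{"delta_rot":[0,0,0],"linear":[0,0,0.015],"grip":0.085},{"delta_rot":[0,0,0],"linear":[0,0,0.02],"grip":0.085},{"delta_rot":[0,0,0],"linear":[0,0,0.02],"grip":0.085},{"delta_rot":[0,0,0],"linear":[0,0,0.02],"grip":0.085},{"delta_rot":[0,0,0],"linear":[0,0,0.01],"grip":0.085},{"delta_rot":[0,0,0],"linear":[0,0,0],"grip":0.085}]'

```text
t: 2.65
tool_pos: [0.4334, 0.2441, 0.044]
tool_rot: [0.109, -3.135, 0.002]
contact_force: [-0.9, -0.0, -0.0]
opening: 0.0848
grip_force: 0.0
```

Run:
```python
from pose import *
togo((-118,12,39))
p,d=snap('side','side2.png');cv2.imwrite('pics/crop3.png',cv2.resize(p[190:300,240:390,::-1],None,fx=5,fy=5,interpolation=cv2.INTER_CUBIC))
```

```text
t 2.65 tcp jig mm [-118.9   11.5   38. ] F [-0.9 -0.  -0. ] open 0.0848 grip 0.0
tool axes in jig
 [[-1.     0.004 -0.004]
 [ 0.004  1.    -0.001]
 [ 0.004 -0.001 -1.   ]]
tool shift mm [-0.9  0.5 -1. ]
```

View pics/crop3.png

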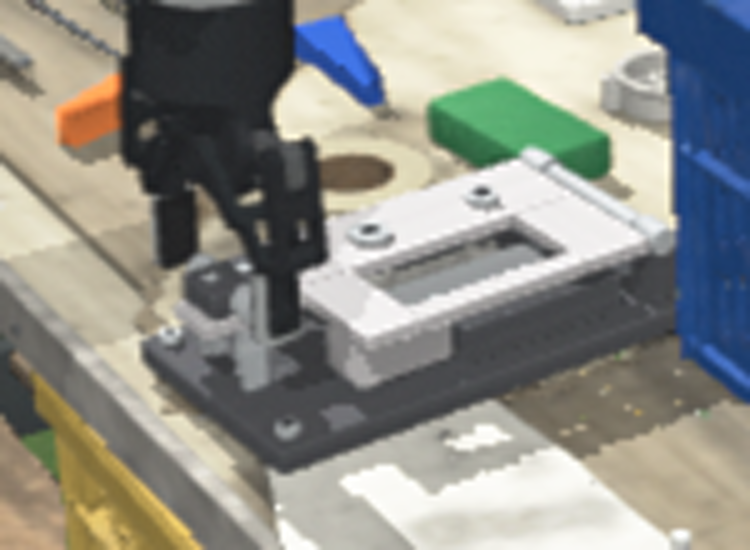

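Run:
```python
from pose import *
P=np.array([(-118,-14,57),(-118,-30.5,57),(-118,-30.5,43),(-118,-45,43),(-118,-0.5,34),(-118,-10,34)])/1000
print((proj('side',P@RJ.T+TJ)-[240,190])*5)
```

```text
[[254.7741831  307.61131837]
 [273.71009748 321.75900623]
 [275.14585886 348.60428041]
 [291.9941777  361.3899653 ]
 [242.08496736 339.69837963]
 [252.73047969 347.85602832]]
```

Side crop: the fingers straddle the catch, right fingertip at (284,330), in line with the right button at (250,300). Pinching.

Request:
jog_arm --steps '[{"delta_rot":[0,0,0],"linear":[0,0,0],"grip":0.03},{"delta_rot":[0,0,0],"linear":[0,0,0],"grip":0.03},{"delta_rot":[0,0,0],"linear":[0,0,0],"grip":0.03},{"delta_rot":[0,0,0],"linear":[0,0,0],"grip":0.03},{"delta_rot":[0,0,0],"linear":[0,0,0],"grip":0.03},{"delta_rot":[0,0,0],"linear":[0,0,0],"grip":0.03},{"delta_rot":[0,0,0],"linear":[0,0,0],"grip":0.03},{"delta_rot":[0,0,0],"linear":[0,0,0],"grip":0.03}]' --newtons 30

```text
t: 3.5
tool_pos: [0.4361, 0.2447, 0.0482]
tool_rot: [-0.11, 3.137, -0.001]
contact_force: [-1.8, -3.8, 7.1]
opening: 0.0329
grip_force: 31.8
```

Request:
jog_arm --steps '[{"delta_rot":[0,0,0],"linear":[-0.0007,0,-0.01],"grip":0.03},{"delta_rot":[0,0,0],"linear":[-0.0014,0,-0.0102],"grip":0.03},{"delta_rot":[0,0,0],"linear":[-0.0018,0,-0.01],"grip":0.03},{"delta_rot":[0,0,0],"linear":[-0.0023,0,-0.0099],"grip":0.03},{"delta_rot":[0,0,0],"linear":[-0.0028,0,-0.0098],"grip":0.03},{"delta_rot":[0,0,0],"linear":[-0.0033,0,-0.0096],"grip":0.03},{"delta_rot":[0,0,0],"linear":[-0.0038,0,-0.0094],"grip":0.03},{"delta_rot":[0,0,0],"linear":[-0.0042,0,-0.0093],"grip":0.03}]'

```text
t: 4.3
tool_pos: [0.4544, 0.246, 0.1246]
tool_rot: [0.11, -3.137, 0.001]
contact_force: [-0.3, -1.4, -5.3]
opening: 0.0327
grip_force: 30.4
```

Run:
```python
from pose import *
where()
p,d=snap('side','side3.png');cv2.imwrite('pics/crop4.png',cv2.resize(p[150:300,220:400,::-1],None,fx=4,fy=4,interpolation=cv2.INTER_CUBIC))
```

```text
t 4.3 tcp jig mm [-97.8  11.8 118.6] F [-0.3 -1.4 -5.3] open 0.0327 grip 30.4
tool axes in jig
 [[-1.     0.004 -0.003]
 [ 0.004  1.    -0.001]
 [ 0.003 -0.001 -1.   ]]
```

View pics/crop4.png

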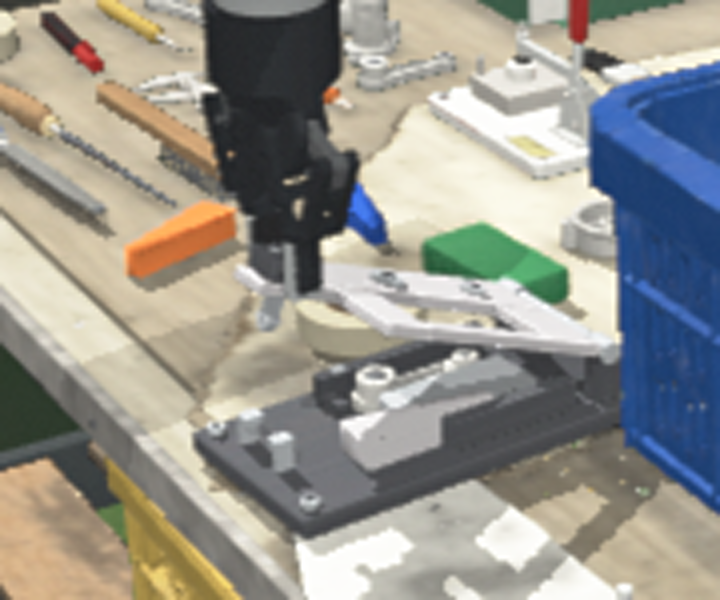

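The crop shows the leaf lifted about 0.4 rad with the catch still pinched at (285,270), and the wedge and keepers visible below. I'll keep swinging it up.

Request:
jog_arm --steps '[{"delta_rot":[0,0,0],"linear":[-0.0098,0,-0.0178],"grip":0.03},{"delta_rot":[0,0,0],"linear":[-0.0116,0,-0.0167],"grip":0.03},{"delta_rot":[0,0,0],"linear":[-0.0131,0,-0.0155],"grip":0.03},{"delta_rot":[0,0,0],"linear":[-0.0147,0,-0.0141],"grip":0.03},{"delta_rot":[0,0,0],"linear":[-0.0159,0,-0.0125],"grip":0.03},{"delta_rot":[0,0,0],"linear":[-0.0172,0,-0.011],"grip":0.03},{"delta_rot":[0,0,0],"linear":[-0.0181,0,-0.0091],"grip":0.03},{"delta_rot":[0,0,0],"linear":[0,0,0],"grip":0.03}]'

```text
t: 5.15
tool_pos: [0.5575, 0.2539, 0.2234]
tool_rot: [-0.109, 3.136, 0.003]
contact_force: [-0.2, 0.5, 1.6]
opening: 0.0328
grip_force: 33.1
```

Request:
jog_arm --steps '[{"delta_rot":[0,0,0],"linear":[-0.0095,0,-0.0037],"grip":0.03},{"delta_rot":[0,0,0],"linear":[-0.0095,0,-0.0036],"grip":0.03},{"delta_rot":[0,0,0],"linear":[-0.0098,0,-0.0028],"grip":0.03},{"delta_rot":[0,0,0],"linear":[-0.0098,0,-0.0025],"grip":0.03},{"delta_rot":[0,0,0],"linear":[0,0,0],"grip":0.03},{"delta_rot":[0,0,0],"linear":[0,0,0],"grip":0.03},{"delta_rot":[0,0,0],"linear":[0,0,0],"grip":0.03}]'

```text
t: 5.85
tool_pos: [0.5944, 0.2566, 0.235]
tool_rot: [-0.11, 3.137, 0.002]
contact_force: [-1.7, 2.8, 5.4]
opening: 0.0327
grip_force: 33.0
```

Run:
```python
from pose import *
where()
p,d=snap('side','side4.png');cv2.imwrite('pics/crop5.png',cv2.resize(p[130:300,220:420,::-1],None,fx=3.5,fy=3.5,interpolation=cv2.INTER_CUBIC))
```

```text
t 5.85 tcp jig mm [ 42.5  12.1 229. ] F [-1.7  2.8  5.4] open 0.0327 grip 33.0
tool axes in jig
 [[-1.     0.004  0.003]
 [ 0.004  1.     0.001]
 [-0.002  0.001 -1.   ]]
```

View pics/crop5.png

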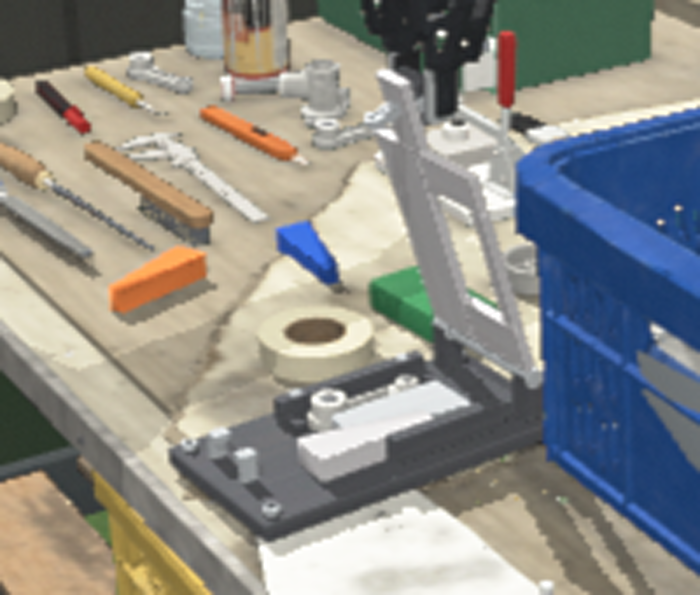

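The crop shows the leaf nearly upright, with its tongue tip at (390,75), and the wedge free on the plate with its thick end at (305,460). Releasing and backing off.

Request:
jog_arm --steps '[{"delta_rot":[0,0,0],"linear":[0,0,0],"grip":0.085},{"delta_rot":[0,0,0],"linear":[0,0,0],"grip":0.085},{"delta_rot":[0,0,0],"linear":[0,0,0],"grip":0.085},{"delta_rot":[0,0,0],"linear":[0,0,0],"grip":0.085},{"delta_rot":[0,0,0],"linear":[0,0,0],"grip":0.085},{"delta_rot":[0,0,0],"linear":[0,0,-0.02],"grip":0.085},{"delta_rot":[0,0,0],"linear":[0,0,-0.025],"grip":0.085},{"delta_rot":[0,0,0],"linear":[0,0,-0.025],"grip":0.085},{"delta_rot":[0,0,0],"linear":[0,0,0],"grip":0.085}]'

```text
t: 6.8
tool_pos: [0.5957, 0.2564, 0.3092]
tool_rot: [-0.109, 3.131, 0.003]
contact_force: [-0.8, -0.9, 0.4]
opening: 0.0853
grip_force: 0.0
```

Request:
jog_arm --steps '[{"delta_rot":[0,0,0],"linear":[0.03,-0.01,0],"grip":0.0},{"delta_rot":[0,0,0],"linear":[0.03,-0.01,0],"grip":0.0},{"delta_rot":[0,0,0],"linear":[0.03,-0.01,0],"grip":0.0},{"delta_rot":[0,0,0],"linear":[0.03,-0.01,0],"grip":0.0},{"delta_rot":[0,0,0],"linear":[0.03,0,0],"grip":0.0},{"delta_rot":[0,0,0],"linear":[0.03,0,0],"grip":0.0},{"delta_rot":[0,0,0],"linear":[0.03,0,0],"grip":0.0},{"delta_rot":[0,0,0],"linear":[0,0,0],"grip":0.0},{"delta_rot":[0,0,0],"linear":[0,0,0],"grip":0.0}]'

```text
t: 7.7
tool_pos: [0.3871, 0.2014, 0.3033]
tool_rot: [-0.11, 3.139, -0.0]
contact_force: [0.5, 0.4, -0.7]
opening: 0.0001
grip_force: 0.0
```

Run:
```python
from pose import *
where()
p,d=snap('top','top2.png');cv2.imwrite('pics/crop6.png',cv2.resize(p[180:340,300:410,::-1],None,fx=3.7,fy=3.7,interpolation=cv2.INTER_CUBIC))
s,_=snap('side','side5.png')
```

```text
t 7.7 tcp jig mm [-168.3  -27.8  297.3] F [ 0.5  0.4 -0.7] open 0.0001 grip 0.0
tool axes in jig
 [[-1.     0.003  0.001]
 [ 0.003  1.    -0.   ]
 [-0.001 -0.    -1.   ]]
```

View pics/crop6.png

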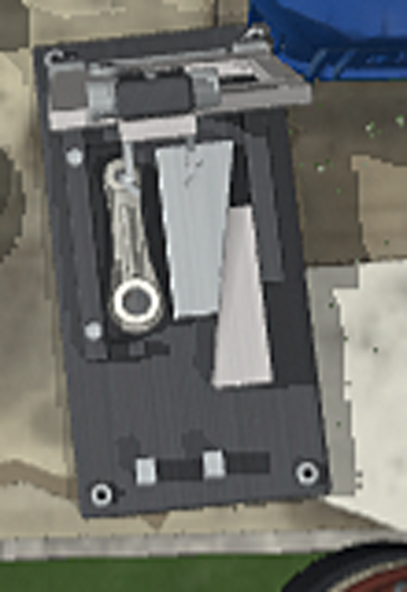

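The crop shows the wedge with its thick end edge from (213,386) to (272,381), the jaw left of it, and the casting at (133,240). The leaf is up.

Run:
```python
from pose import *
f=lambda L,z:np.round(((onz('top',[(300+x/3.7-.36,180+y/3.7-.36) for x,y in L],z)-TJ)@RJ)*1000,1)
print('wedge',f([(213,386),(272,381)],.04)); print('keepers',f([(146,471),(214,464)],.04)); print('housing top leaf up',f([(155,97)],.245))
togo((-101,-27,60))
```

```text
wedge [[-79.9  -8.9  34. ]
 [-80.5 -38.7  34. ]]
keepers [[-118.7   29.4   34. ]
 [-118.7   -5.    34. ]]
housing top leaf up [[ 33.4  11.7 239. ]]
t 7.8 tcp jig mm [-167.6  -27.8  297.4] F [ 0.5  0.7 -0.2] open 0.0002 grip 0.0
tool axes in jig
 [[-1.     0.004 -0.   ]
 [ 0.004  1.    -0.   ]
 [ 0.    -0.    -1.   ]]
tool shift mm [-66.7   1.1 237.4]
```

Request:
jog_arm --steps '[{"delta_rot":[0,0,0],"linear":[-0.0235,0.0005,0.035],"grip":0},{"delta_rot":[0,0,0],"linear":[-0.0235,0.0005,0.035],"grip":0},{"delta_rot":[0,0,0],"linear":[-0.0235,0.0005,0.035],"grip":0},{"delta_rot":[0,0,0],"linear":[0,0,0.04],"grip":0},{"delta_rot":[0,0,0],"linear":[0,0,0.04],"grip":0},{"delta_rot":[0,0,0],"linear":[0,0,0.04],"grip":0},{"delta_rot":[0,0,0],"linear":[0,0,0],"grip":0},{"delta_rot":[0,0,0],"linear":[0,0,0],"grip":0}]'

```text
t: 8.6
tool_pos: [0.4575, 0.2076, 0.0784]
tool_rot: [0.109, -3.138, 0.001]
contact_force: [0.4, 0.1, -0.2]
opening: 0.0003
grip_force: 0.0
```

Run:
```python
from pose import *
togo((-98,-26,22))
```

```text
t 8.6 tcp jig mm [-97.5 -26.7  72.4] F [ 0.4  0.1 -0.2] open 0.0003 grip 0.0
tool axes in jig
 [[-1.     0.004 -0.002]
 [ 0.004  1.    -0.   ]
 [ 0.002 -0.    -1.   ]]
tool shift mm [ 0.4  0.7 50.4]
```

Request:
jog_arm --steps '[{"delta_rot":[0,0,0],"linear":[0,0,0.02],"grip":0},{"delta_rot":[0,0,0],"linear":[0,0,0.015],"grip":0},{"delta_rot":[0,0,0],"linear":[0,0,0.01],"grip":0},{"delta_rot":[0,0,0],"linear":[0,0,0.005],"grip":0},{"delta_rot":[0,0,0],"linear":[0,0,0],"grip":0}]'

```text
t: 9.1
tool_pos: [0.4573, 0.2078, 0.0286]
tool_rot: [0.11, -3.139, 0.0]
contact_force: [-0.0, -0.9, 0.1]
opening: -0.0001
grip_force: 0.0
```

Request:
jog_arm --steps '[{"delta_rot":[0,0,0],"linear":[-0.005,0,0],"grip":0},{"delta_rot":[0,0,0],"linear":[-0.005,0,0],"grip":0},{"delta_rot":[0,0,0],"linear":[-0.005,0,0],"grip":0},{"delta_rot":[0,0,0],"linear":[-0.005,0,0],"grip":0},{"delta_rot":[0,0,0],"linear":[-0.005,0,0],"grip":0},{"delta_rot":[0,0,0],"linear":[0,0,0],"grip":0}]'

```text
t: 9.7
tool_pos: [0.4835, 0.2097, 0.029]
tool_rot: [-0.109, 3.138, 0.0]
contact_force: [1.0, 0.6, -0.1]
opening: -0.0001
grip_force: 0.0
```

Request:
jog_arm --steps '[{"delta_rot":[0,0,0],"linear":[-0.003,0,0],"grip":0},{"delta_rot":[0,0,0],"linear":[-0.003,0,0],"grip":0},{"delta_rot":[0,0,0],"linear":[-0.003,0,0],"grip":0},{"delta_rot":[0,0,0],"linear":[-0.003,0,0],"grip":0}]'

```text
t: 10.1
tool_pos: [0.4942, 0.2104, 0.0287]
tool_rot: [0.11, -3.139, 0.0]
contact_force: [-4.0, -0.8, 1.4]
opening: -0.0006
grip_force: 1.5
```

Request:
jog_arm --steps '[{"delta_rot":[0,0,0],"linear":[-0.002,0,0],"grip":0},{"delta_rot":[0,0,0],"linear":[-0.002,0,0],"grip":0},{"delta_rot":[0,0,0],"linear":[-0.002,0,0],"grip":0}]'

```text
t: 10.4
tool_pos: [0.5003, 0.2108, 0.0287]
tool_rot: [0.11, -3.139, 0.0]
contact_force: [-3.2, 0.2, 0.8]
opening: -0.0
grip_force: 1.4
```

Request:
jog_arm --steps '[{"delta_rot":[0,0,0],"linear":[-0.002,0,0],"grip":0},{"delta_rot":[0,0,0],"linear":[-0.002,0,0],"grip":0}]'

```text
t: 10.6
tool_pos: [0.504, 0.2111, 0.0287]
tool_rot: [0.109, -3.139, 0.0]
contact_force: [-4.8, 0.4, 2.6]
opening: 0.0001
grip_force: 2.6
```

Request:
jog_arm --steps '[{"delta_rot":[0,0,0],"linear":[-0.002,0,0],"grip":0},{"delta_rot":[0,0,0],"linear":[-0.001,0,0],"grip":0}]'

```text
t: 10.8
tool_pos: [0.5057, 0.2113, 0.0286]
tool_rot: [0.109, -3.135, 0.001]
contact_force: [-10.7, -0.6, 7.8]
opening: -0.0001
grip_force: 5.3
```

Force is rising, so it's jamming. A little more.

Request:
jog_arm --steps '[{"delta_rot":[0,0,0],"linear":[-0.0015,0,0],"grip":0},{"delta_rot":[0,0,0],"linear":[0,0,0],"grip":0},{"delta_rot":[0,0,0],"linear":[0,0,0],"grip":0}]'

```text
t: 11.1
tool_pos: [0.5065, 0.2113, 0.0287]
tool_rot: [0.11, -3.133, 0.001]
contact_force: [-12.5, -1.0, 8.3]
opening: 0.0002
grip_force: 5.9
```

Request:
jog_arm --steps '[{"delta_rot":[0,0,0],"linear":[-0.002,0,0],"grip":0},{"delta_rot":[0,0,0],"linear":[-0.001,0,0],"grip":0},{"delta_rot":[0,0,0],"linear":[0,0,0],"grip":0}]'

```text
t: 11.4
tool_pos: [0.5075, 0.2114, 0.0286]
tool_rot: [0.11, -3.128, 0.002]
contact_force: [-18.8, -2.4, 14.7]
opening: 0.0002
grip_force: 9.5
```

Request:
jog_arm --steps '[{"delta_rot":[0,0,0],"linear":[0.01,0,0],"grip":0},{"delta_rot":[0,0,0],"linear":[0.015,0,0],"grip":0},{"delta_rot":[0,0,0],"linear":[0.005,0,-0.02],"grip":0},{"delta_rot":[0,0,0],"linear":[0.02,0,-0.04],"grip":0},{"delta_rot":[0,0,0],"linear":[0.02,0,-0.04],"grip":0},{"delta_rot":[0,0,0],"linear":[0.02,0,-0.04],"grip":0},{"delta_rot":[0,0,0],"linear":[0.01,0,-0.04],"grip":0},{"delta_rot":[0,0,0],"linear":[0,0,-0.04],"grip":0.085},{"delta_rot":[0,0,0],"linear":[0,0,-0.04],"grip":0.085},{"delta_rot":[0,0,0],"linear":[0,0,-0.02],"grip":0.085}]'

```text
t: 12.4
tool_pos: [0.4138, 0.2051, 0.3141]
tool_rot: [-0.109, 3.13, 0.003]
contact_force: [0.2, 0.3, -0.4]
opening: 0.0433
grip_force: 0.0
```

Run:
```python
from pose import *
where()
p,d=snap('top','top3.png');cv2.imwrite('pics/crop7.png',cv2.resize(p[180:340,300:410,::-1],None,fx=3.7,fy=3.7,interpolation=cv2.INTER_CUBIC))
```

```text
t 12.4 tcp jig mm [-141.3  -26.   308.1] F [ 0.2  0.3 -0.4] open 0.0433 grip 0.0
tool axes in jig
 [[-1.     0.004  0.01 ]
 [ 0.004  1.     0.002]
 [-0.01   0.002 -1.   ]]
```

View pics/crop7.png

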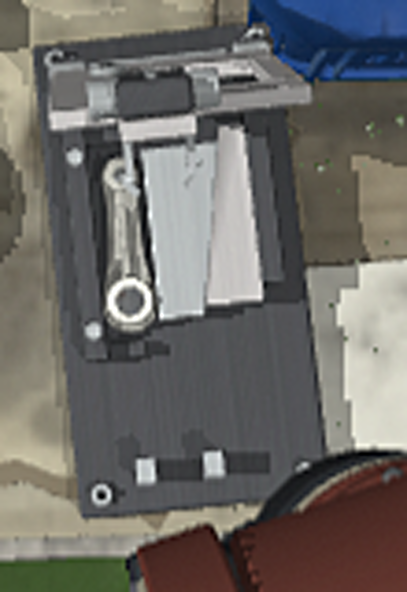

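The crop shows the wedge driven in, thick end at (233,303), the jaw shifted left from (157,150) to (142,150), and the leaf still up.

Run:
```python
from pose import *
f=lambda L,z:np.round(((onz('top',[(300+x/3.7-.36,180+y/3.7-.36) for x,y in L],z)-TJ)@RJ)*1000,1)
print('wedge',f([(205,306),(262,302)],.04)); print('jaw before/after',f([(157,150),(142,150),(177,318),(161,319)],.038))
togo((40,12,300)); togo((40,12,229))
```

```text
wedge [[-39.3  -9.4  34. ]
 [-40.3 -38.4  34. ]]
jaw before/after [[ 43.3   6.1  32. ]
 [ 44.2  13.8  32. ]
 [-43.8   5.3  32. ]
 [-43.4  13.5  32. ]]
t 12.45 tcp jig mm [-140.5  -25.8  310.6] F [-0.7 -0.7  3.1] open 0.0503 grip 0.0
tool axes in jig
 [[-1.     0.004  0.013]
 [ 0.004  1.     0.003]
 [-0.013  0.003 -1.   ]]
tool shift mm [-180.2   38.5   13.1]
t 12.45 tcp jig mm [-140.5  -25.8  310.6] F [-0.7 -0.7  3.1] open 0.0503 grip 0.0
tool axes in jig
 [[-1.     0.004  0.013]
 [ 0.004  1.     0.003]
 [-0.013  0.003 -1.   ]]
tool shift mm [-179.2   38.3   84.1]
```

Wedge home at x≈-40, jaw moved about 7.5 mm. Re-gripping the catch.

Request:
jog_arm --steps '[{"delta_rot":[0,0,0],"linear":[-0.036,0.0077,0],"grip":0.085},{"delta_rot":[0,0,0],"linear":[-0.036,0.0077,0],"grip":0.085},{"delta_rot":[0,0,0],"linear":[-0.036,0.0077,0],"grip":0.085},{"delta_rot":[0,0,0],"linear":[-0.036,0.0077,0],"grip":0.085},{"delta_rot":[0,0,0],"linear":[-0.037,0.0077,0],"grip":0.085},{"delta_rot":[0,0,0],"linear":[0,0,0],"grip":0.085},{"delta_rot":[0,0,0],"linear":[0,0,0],"grip":0.085}]'

```text
t: 13.15
tool_pos: [0.5903, 0.2555, 0.3072]
tool_rot: [0.109, -3.138, 0.001]
contact_force: [-0.4, 0.0, -0.4]
opening: 0.0846
grip_force: 0.0
```

Run:
```python
from pose import *
togo((42,12,229))
```

```text
t 13.15 tcp jig mm [ 38.4  11.3 301.2] F [-0.4  0.  -0.4] open 0.0846 grip 0.0
tool axes in jig
 [[-1.     0.004 -0.001]
 [ 0.004  1.    -0.001]
 [ 0.001 -0.001 -1.   ]]
tool shift mm [-3.7  0.7 72.2]
```

Request:
jog_arm --steps '[{"delta_rot":[0,0,0],"linear":[-0.0035,0.0005,0.02],"grip":0.085},{"delta_rot":[0,0,0],"linear":[0,0,0.02],"grip":0.085},{"delta_rot":[0,0,0],"linear":[0,0,0.02],"grip":0.085},{"delta_rot":[0,0,0],"linear":[0,0,0.012],"grip":0.085},{"delta_rot":[0,0,0],"linear":[0,0,0],"grip":0.085}]'

```text
t: 13.65
tool_pos: [0.5917, 0.256, 0.2349]
tool_rot: [0.11, -3.137, 0.001]
contact_force: [-0.5, 0.4, -0.2]
opening: 0.0852
grip_force: 0.0
```

Request:
jog_arm --steps '[{"delta_rot":[0,0,0],"linear":[0,0,0],"grip":0.03},{"delta_rot":[0,0,0],"linear":[0,0,0],"grip":0.03},{"delta_rot":[0,0,0],"linear":[0,0,0],"grip":0.03},{"delta_rot":[0,0,0],"linear":[0,0,0],"grip":0.03},{"delta_rot":[0,0,0],"linear":[0,0,0],"grip":0.03},{"delta_rot":[0,0,0],"linear":[0,0,0],"grip":0.03},{"delta_rot":[0,0,0],"linear":[0,0,0],"grip":0.03}]' --newtons 30

```text
t: 14.35
tool_pos: [0.5943, 0.2566, 0.2396]
tool_rot: [-0.109, 3.136, 0.001]
contact_force: [-1.7, -0.3, 5.5]
opening: 0.0323
grip_force: 31.8
```

Request:
jog_arm --steps '[{"delta_rot":[0,0,0],"linear":[0.0098,0,0.0025],"grip":0.03},{"delta_rot":[0,0,0],"linear":[0.0098,0,0.0028],"grip":0.03},{"delta_rot":[0,0,0],"linear":[0.0095,0,0.0036],"grip":0.03},{"delta_rot":[0,0,0],"linear":[0.0095,0,0.0037],"grip":0.03},{"delta_rot":[0,0,0],"linear":[0.009,0,0.0045],"grip":0.03},{"delta_rot":[0,0,0],"linear":[0.009,0,0.0046],"grip":0.03}]'

```text
t: 14.95
tool_pos: [0.5361, 0.2523, 0.2149]
tool_rot: [-0.11, 3.139, -0.001]
contact_force: [0.4, -1.9, 1.7]
opening: 0.0321
grip_force: 32.3
```

Request:
jog_arm --steps '[{"delta_rot":[0,0,0],"linear":[0.0172,0,0.011],"grip":0.03},{"delta_rot":[0,0,0],"linear":[0.0159,0,0.0125],"grip":0.03},{"delta_rot":[0,0,0],"linear":[0.0147,0,0.0141],"grip":0.03},{"delta_rot":[0,0,0],"linear":[0.0131,0,0.0155],"grip":0.03},{"delta_rot":[0,0,0],"linear":[0.0116,0,0.0167],"grip":0.03},{"delta_rot":[0,0,0],"linear":[0.0098,0,0.0178],"grip":0.03},{"delta_rot":[0,0,0],"linear":[0.008,0,0.0187],"grip":0.03},{"delta_rot":[0,0,0],"linear":[0,0,0],"grip":0.03}]'

```text
t: 15.75
tool_pos: [0.4446, 0.2453, 0.1043]
tool_rot: [0.109, -3.137, 0.002]
contact_force: [4.2, 0.8, -4.8]
opening: 0.0324
grip_force: 32.1
```

Run:
```python
from pose import *
where()
```

```text
t 15.75 tcp jig mm [-107.7   11.8   98.3] F [ 4.2  0.8 -4.8] open 0.0324 grip 32.1
tool axes in jig
 [[-1.     0.004 -0.002]
 [ 0.004  1.    -0.001]
 [ 0.002 -0.001 -1.   ]]
```

Request:
jog_arm --steps '[{"delta_rot":[0,0,0],"linear":[0.003,0,0.01],"grip":0.03},{"delta_rot":[0,0,0],"linear":[0.0025,0,0.012],"grip":0.03},{"delta_rot":[0,0,0],"linear":[0.0015,0,0.012],"grip":0.03},{"delta_rot":[0,0,0],"linear":[0,0,0],"grip":0.03},{"delta_rot":[0,0,0],"linear":[0,0,0],"grip":0.085},{"delta_rot":[0,0,0],"linear":[0,0,0],"grip":0.085},{"delta_rot":[0,0,0],"linear":[0,0,0],"grip":0.085},{"delta_rot":[0,0,0],"linear":[0,0,0],"grip":0.085},{"delta_rot":[0,0,0],"linear":[0,0,0],"grip":0.085}]'

```text
t: 16.65
tool_pos: [0.4406, 0.2461, 0.0758]
tool_rot: [-0.109, 3.138, 0.001]
contact_force: [0.3, -0.3, 0.9]
opening: 0.0853
grip_force: 0.0
```

Request:
jog_arm --steps '[{"delta_rot":[0,0,0],"linear":[0,0,-0.02],"grip":0.085},{"delta_rot":[0,0,0],"linear":[0,0,-0.03],"grip":0.085},{"delta_rot":[0,0,0],"linear":[0,0,-0.03],"grip":0.0},{"delta_rot":[0,0,0],"linear":[0,0,0],"grip":0.0},{"delta_rot":[0,0,0],"linear":[0,0,0],"grip":0.0},{"delta_rot":[0,0,0],"linear":[0,0,0],"grip":0.0},{"delta_rot":[0,0,0],"linear":[0,0,0],"grip":0.0},{"delta_rot":[0,0,0],"linear":[0,0,0],"grip":0.0},{"delta_rot":[0,0,0],"linear":[0,0,0],"grip":0.0}]'

```text
t: 17.55
tool_pos: [0.4394, 0.2455, 0.154]
tool_rot: [0.109, -3.138, 0.001]
contact_force: [-0.1, 0.4, 0.4]
opening: -0.0003
grip_force: 0.0
```

Run:
```python
from pose import *
togo((-118,12,80))
p,d=snap('side','side6.png');cv2.imwrite('pics/crop8.png',cv2.resize(p[150:300,220:400,::-1],None,fx=4,fy=4,interpolation=cv2.INTER_CUBIC))
```

```text
t 17.55 tcp jig mm [-112.8   12.4  148. ] F [-0.1  0.4  0.4] open -0.0003 grip 0.0
tool axes in jig
 [[-1.     0.004 -0.001]
 [ 0.004  1.    -0.   ]
 [ 0.001 -0.    -1.   ]]
tool shift mm [ 5.1 -0.4 68. ]
```

View pics/crop8.png

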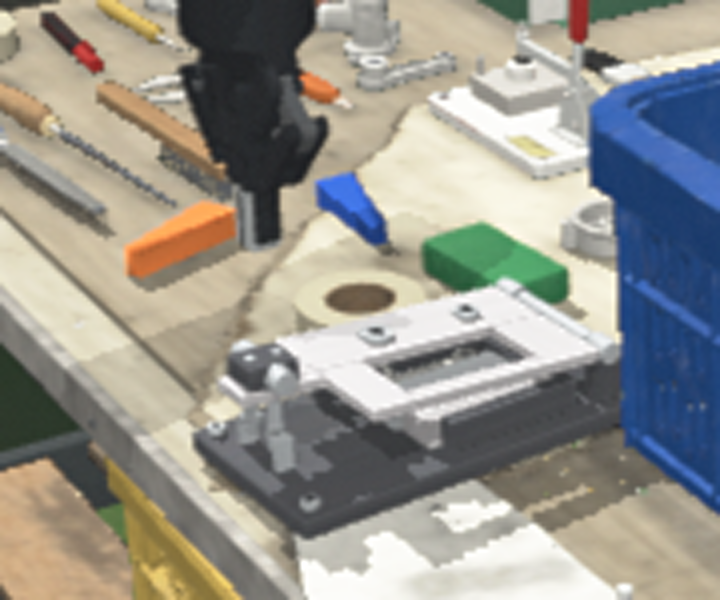

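The crop shows the leaf almost down, housing at (262,368) above the keepers, with closed fingers above it. Pressing down in small steps.

Request:
jog_arm --steps '[{"delta_rot":[0,0,0],"linear":[0.005,0,0.02],"grip":0},{"delta_rot":[0,0,0],"linear":[0,0,0.02],"grip":0},{"delta_rot":[0,0,0],"linear":[0,0,0.015],"grip":0},{"delta_rot":[0,0,0],"linear":[0,0,0.008],"grip":0},{"delta_rot":[0,0,0],"linear":[0,0,0.006],"grip":0},{"delta_rot":[0,0,0],"linear":[0,0,0.004],"grip":0}]' --newtons 20

```text
t: 18.2
tool_pos: [0.4345, 0.2453, 0.083]
tool_rot: [0.11, -3.137, 0.001]
contact_force: [-6.5, -2.5, 13.6]
opening: -0.0001
grip_force: 6.8
```

Request:
jog_arm --steps '[{"delta_rot":[0,0,0],"linear":[0,0,0.003],"grip":0},{"delta_rot":[0,0,0],"linear":[0,0,0.003],"grip":0}]'

```text
t: 18.4
tool_pos: [0.4361, 0.2459, 0.0777]
tool_rot: [-0.11, 3.137, 0.002]
contact_force: [0.5, 0.6, -0.6]
opening: 0.0005
grip_force: 0.0
```

Request:
jog_arm --steps '[{"delta_rot":[0,0,0],"linear":[0,0,0.002],"grip":0},{"delta_rot":[0,0,0],"linear":[0,0,0.002],"grip":0},{"delta_rot":[0,0,0],"linear":[0,0,0.002],"grip":0}]'

```text
t: 18.7
tool_pos: [0.4353, 0.2456, 0.0709]
tool_rot: [-0.109, 3.139, 0.0]
contact_force: [-5.7, -2.2, 16.1]
opening: -0.0004
grip_force: 8.3
```

Request:
jog_arm --steps '[{"delta_rot":[0,0,0],"linear":[0,0,0.001],"grip":0},{"delta_rot":[0,0,0],"linear":[0,0,0.001],"grip":0}]'

```text
t: 18.9
tool_pos: [0.4353, 0.2456, 0.0708]
tool_rot: [0.11, -3.139, 0.001]
contact_force: [-9.7, -2.7, 23.3]
opening: 0.0001
grip_force: 11.7
```

Stopped firmly at the shut height, jig z 64.8. Retreating and checking.

Request:
jog_arm --steps '[{"delta_rot":[0,0,0],"linear":[0,0,-0.01],"grip":0},{"delta_rot":[0,0,0],"linear":[0,0,-0.04],"grip":0},{"delta_rot":[0,0,0],"linear":[0.02,0,-0.04],"grip":0},{"delta_rot":[0,0,0],"linear":[0.03,0,-0.04],"grip":0},{"delta_rot":[0,0,0],"linear":[0.03,0,-0.04],"grip":0},{"delta_rot":[0,0,0],"linear":[0.02,0.03,-0.03],"grip":0},{"delta_rot":[0,0,0],"linear":[0,0.04,0],"grip":0},{"delta_rot":[0,0,0],"linear":[0,0,0],"grip":0}]'

```text
t: 19.7
tool_pos: [0.3296, 0.3112, 0.2694]
tool_rot: [-0.116, 3.137, 0.005]
contact_force: [-0.4, -0.3, -0.5]
opening: 0.0001
grip_force: 0.0
```

Run:
```python
from pose import *
where()
p,_=snap('top','top4.png');s,_=snap('side','side7.png')
a=cv2.resize(p[180:330,300:400,::-1],None,fx=4,fy=4,interpolation=cv2.INTER_CUBIC);b=cv2.resize(s[210:310,250:350,::-1],(390,390),interpolation=cv2.INTER_CUBIC)
im=np.zeros((600,790,3),np.uint8);im[:,:400]=a;im[:390,400:]=b;cv2.imwrite('pics/fin.png',im)
```

```text
t 19.7 tcp jig mm [-217.5   86.   263.4] F [-0.4 -0.3 -0.5] open 0.0001 grip 0.0
tool axes in jig
 [[-1.    -0.001  0.003]
 [-0.001  1.     0.003]
 [-0.003  0.003 -1.   ]]
```

View pics/fin.png

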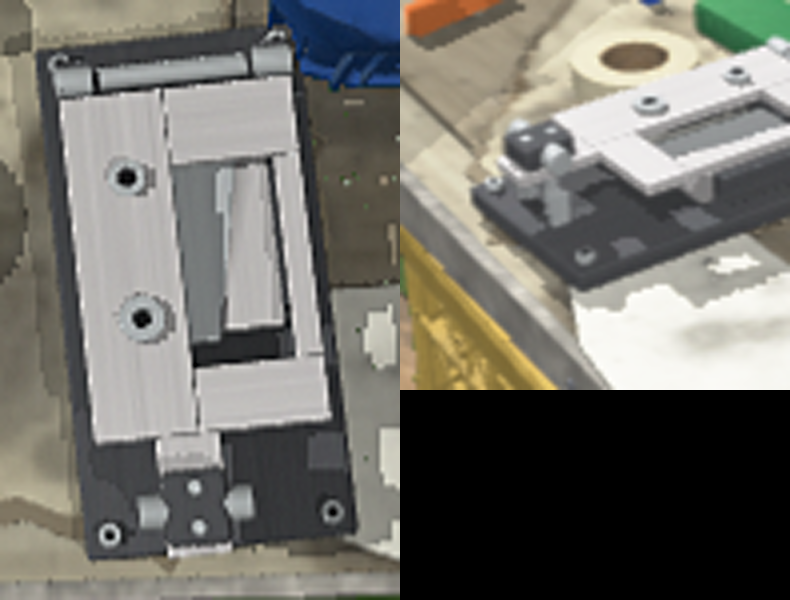

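The catch end (housing (196,508), buttons out at (140,512) and (252,501)) matches the initial shut picture, and the wedge is home with its end at (250,327). Handing in.

```bash
python3 -c "
from station import ctrl
print(ctrl.finish_job())"
```

```text
the job is handed in; nothing more can be done
None
```

I handed the job in at about 20 s with the leaf shut and both buttons out, the wedge home at about jig x -40 and the jaw clamping the casting (moved about 7.5 mm by camera). The sanding block, counter and tape were never touched; the station gave no verdict.

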